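# Close a tin on the lever lid press

### The job

The tin standing in the carrier of the lid press still has its lid sitting high. Slide the carrier in under the press head until it stops, press the pedal right down to its stop so that the lid goes fully home, let the pedal come back up, and draw the carrier all the way out again with the closed tin standing in it. Leave the other goods on the counter where they are.

Things in the scene. Friction and masses are not known exactly. Their poses are not given: they have to be found in the camera images.
- press: lever lid press fixed on the counter. Grey base 340 mm (its x) by 110 mm, 12 mm thick; column 144 mm high at its +x end; slide bed 144 mm wide from y -65 to +205 mm; stop pillar at x -84 mm under the lever. Origin on the counter below the axis of the press head; x points from pedal to column, z up. The carrier slides along its y. The lever bar, 24 mm wide, 20 mm deep, runs along y = 0
- pedal (a joint): the press lever, rad: 0 = up (held by its spring), 0.20 = down on its stop, level. Hinged about the press's y at x 130, z 120 mm of the press; the round head (64 mm across) hangs from its middle, the tread is its front end. Pressed at the tread it takes about 4 N to start, 15 N while the lid goes on; springs up by itself when let go
- tread (a point): centre of the ribbed rubber top of the pedal's tread, a plate 74 mm long (press x), 84 mm wide (press y), with an upturned lip 7 mm high at the front edge. In the press's frame: x -126, z 191 mm with the pedal up; x -135, z 139 mm with it down on its stop. Moves with the pedal; the lip, 206 mm above the counter with the pedal up, is the press's highest point
- carrier (a joint): slide of the carrier, m: 0 = fully in against its stop, the tin exactly under the press head; 0.14 = fully out against its outer stop, towards the press's +y. About 2.5 N of friction; stays where it is left. The tin clears the head only while the pedal is up
- knob (a point): centre of the carrier's upright round black knob, 30 mm in diameter, 34 mm high, its top 89 mm above the counter, on a 16 mm stem. It is 115 mm to the press's +y side of the tin's axis and moves with the carrier; 59 mm free between it and the lid's edge. With the carrier in, the raised lever is near: best turn the gripper's narrow side along the press's y
- nest (a point): centre of the nest's floor in the carrier, 20 mm above the counter: a shallow round recess 85 mm across with a rim 12 mm high, in which the tin stands loosely; moves with the carrier
- tin: loose round tin, 80 mm in diameter, about 0.35 kg, standing in the nest; origin at the centre of its underside, z up through the lid. Brass-coloured lid 82 mm across with a 16 mm skirt; the lid's top is 62 mm above the origin when fully home, 72 mm as it first sits at joint value 0
- lid (a joint): how far the lid has been pressed onto the tin, in m: 0 = sitting 10 mm too high, 0.010 = fully home. It stays where it is pushed to; it takes about 12 N to push on
- closed_tin: another tin of the same kind, its lid already on, 62 mm high, standing loose on the counter; origin at the centre of its underside. Not to be moved
- gift_box: closed gift box 124 x 89 x 44 mm lying loose on the counter; origin at the centre of its underside. Not to be moved
- jar: amber glass jar with brass cap, 68 mm across, 95 mm high, standing loose on the counter; origin at the centre of its underside. Not to be moved
Things that resemble listed ones, but are neither listed nor needed, are in the scene too. What is shaped like the tin but pink is not meant.

How it is judged (in metres and radians):
On the way, in this order (a step that is already met when the one before it is completed fails the run):
1. the carrier is fully in, with the tin standing in its nest under the head, its lid still high and the pedal up (value of joint carrier below 0.004 m and distance between tin and nest below 0.007 m and value of joint lid below 0.006 m and value of joint pedal below 0.03 rad), for 0.1 s.
2. the pedal is down on its stop and the lid is home, the tin still under the head (value of joint pedal above 0.19 rad and value of joint lid above 0.0085 m and value of joint carrier below 0.006 m), for 0.1 s.
3. the pedal is up again with the carrier still in (value of joint pedal below 0.02 rad and value of joint carrier below 0.02 m), for 0.05 s.
At the end, for the whole second after the job is handed in: The carrier is drawn out to within 8 mm of its outer stop, the pedal is up (under 0.02 rad), the lid is home on the tin to within 1.5 mm, and the tin stands upright (within 0.06 rad) and at rest in the nest, within 7 mm of its centre (value of joint carrier above 0.132 m and value of joint pedal below 0.02 rad and value of joint lid above 0.0085 m and distance between tin and nest below 0.007 m and angle between tin's own z axis and vertical below 0.06 rad and linear speed of tin below 0.02 m/s); the robot touches nothing.
It fails at once if the tin is tipped (angle between tin's own z axis and vertical above 0.3 rad).
It fails at once if the other tin, the gift box or the jar is moved more than 20 mm (distance of any of closed_tin, gift_box, jar from where it was at the start of the episode above 0.02 m).
It also fails if it takes over 70 s, if anything falls off the work surface, if the arm or the gripper's body presses on something with over 40 N, if the wrist force passes 120 N, or if a joint passes its speed limit or range.

### The arm

A 6-joint arm with a two-finger parallel gripper is mounted at the origin on the work surface. World frame = base frame: x ahead of the robot, y to its left, z up, the work surface at z = 0. Lengths are in m, angles in degrees, forces in N, time in s.
With the tool pointing down it reaches from about 0.2 to 0.875 m from the base axis. Payload 3.4 kg.
Tool frame: the origin (TCP) lies midway between the tips of the shut fingers; the grasp point (between the pads) lies 19 mm behind it (manip.grip_point_offset is the distance from the TCP to the grasp point, in m); z points along the fingers, y is the line along which they close (so a half turn about z gives the same grasp; the last joint's range is limited). The gripper opens to 94 mm and grips with 3 to 60 N. Pads are 16 mm wide; open, the fingers measure 119 mm over their backs; the gripper's body (75 mm by 177 mm) begins 78 mm behind the grasp point.
Start: joints at [58.27, 15.808, 86.224, -0, 77.962, -6.933], TCP at [0.241, 0.522, 0.205] pointing down, gripper open.
Joint ranges: [-165.64, 165.64], [-43.16, 119.46], [12.63, 154.43], [-67.54, 247.53], [6.08, 155.33], [-154.97, 154.97]. Speed limits (degrees/s): [147.25, 147.25, 180, 180, 180, 180].

### API

Orientations are given as [roll, pitch, yaw] about the fixed x, y, z axes, in that order (R = Rz(yaw) Ry(pitch) Rx(roll)).
In Python, from plant import manip, optics gives the robot as it stands. The module is installed in compiled form; this text tells all that it offers.
- The arm moves only by the tool step_arm, never from a script. Its argument "motion" is a list of rows, each a list of 7 numbers: the shift along the world's x, y, z scaled (see below), then the turn, a rotation vector about the world's x, y, z scaled (see below), then the opening, from -1 (shut) to 1 (fully open). In form: [[tx, ty, tz, ax, ay, az, gripper], ...]. A call has 1 to 5 rows; each row is the pose to reach, as a shift and turn from the pose commanded when the call began, turning the shorter way round; what a row does not reach only later rows make up. The controller multiplies each number of a shift by 600 mm and each number of a turn by 360 degrees. A row lasts 1/10 s, in which the tool goes at most 50 mm and 8.59 degrees, less where a joint would pass 70% of its speed; a pose out of reach is approached as far as the arm can. A call with a number of a shift or a turn outside -1 to 1 is refused whole. A call with a gripper value outside its range is refused whole. The fingers move at their own pace and stop on an object; "newtons" is the grip in N (left out, the last holds). Time passes only in rows, so rows that repeat a pose let the fingers close. It gives the time, the measured TCP pose, the force, the opening and the grip force at its end, in the units of the state.
- manip.get_state(): the state, without advancing time (a new reading comes with each control period).
- optics.grab_frame(name): name is "side" or "top" or "wrist"; returns a dict with "frame" (420x560x3 uint8, blue, green, red), "z_map" (420x560 float32, m along the optical axis (not along the pixel's ray), 0 where there is no reading), "fx", "fy", "cx", "cy" (pixels), "D" ([k1, k2, p1, p2, k3] as OpenCV has them; the pictures are not rectified), "rvec" (rotation vector, rad) and "tvec" (3), from world to camera coordinates, as OpenCV has them. Camera axes: x right, y down, z forward; pixel columns grow to the right and rows downward; lengths in m; the calibration is good to about 2 mm. A picture is of the moment at which its call begins.
- manip.close_job(): hands the job in; it is judged then, once.
The state is a dict: "time": time; "joint_pos": joint angles; "dq": joint speeds; "tau": joint torques, N m; "ee_pos": TCP position; "ee_rot": TCP orientation; "contact_force": force on the tool from outside, world axes, zero at the start; "torque": the same for the moment, N m; "finger_gap": opening from 0.0 (shut) to 1.0 (fully open); "finger_force": force on a finger pad.
Only numpy, scipy, OpenCV 4.12 (cv2) and the standard library are available. Lean on these libraries where they do the work, as an engineer would, in place of code of your own. Each camera call takes 0.05 s, during which the arm holds its last target. There are 200 camera calls.

## Working session

There is one attempt and no reset: what is moved stays moved. The work goes in short steps, Python scripts to look and compute and a tool call to move; the robot and the scene stay as the last step left them, time stands still between calls to the robot, and variables do not carry over. Pictures are saved under pics/ and viewed, at most 10 in all, crops included, and the job is handed in when it is done.

Besides the shell and the picture viewer there is one more tool, called after "Emit:" as name(argument=value, ...), one argument or row to a line, values as JSON. step_arm: Moves the arm, as the interface text tells. Its arguments: {"type":"object","properties":{"motion":{"type":"array","items":{"type":"array","items":{"type":"number","minimum":-1,"maximum":1}}},"newtons":{"type":"number"}},"required":["motion"]}

```bash
mkdir -p pics; cat > h.py <<'E'
import numpy as np, cv2, pickle
from plant import manip, optics
def grab(n):
    f=optics.grab_frame(n); pickle.dump(f,open(n+'.pkl','wb')); return f
def load(n): return pickle.load(open(n+'.pkl','rb'))
def px2w(f,u,v,z=None):
    K=np.array([[f['fx'],0,f['cx']],[0,f['fy'],f['cy']],[0,0,1.]])
    p=cv2.undistortPoints(np.array([[[u,v]]],float),K,np.array(f['D'],float))[0,0]
    R,_=cv2.Rodrigues(np.array(f['rvec'],float)); t=np.array(f['tvec'],float).ravel()
    d=np.array([p[0],p[1],1.])
    if z is None:
        w=f['z_map'][int(v)-1:int(v)+2,int(u)-1:int(u)+2]; s=np.median(w)
    else:
        c=-R.T@t; s=(z-c[2])/(R.T@d)[2]
    return R.T@(d*s-t)
E
python3 - <<'E'
from h import *
for n in('top','side'): cv2.imwrite(f'pics/{n}0.png',grab(n)['frame'])
print(manip.get_state())
E
```

```text
{'time': 0.1, 'joint_pos': array([ 5.82688486e+01,  1.58418788e+01,  8.62857689e+01, -1.23549380e-03,
        7.79596101e+01, -6.93287272e+00]), 'dq': array([ 0.05280924, -0.0155273 , -0.17930647, -0.02087404, -0.11945251,
       -0.10701425]), 'tau': array([ 2.45389863e-03, -4.05452514e+01, -2.37779027e+01,  7.05462252e-02,
        2.98428617e-02, -3.72558065e-05]), 'ee_pos': array([0.24092903, 0.5215634 , 0.2047276 ]), 'ee_rot': array([-1.79913234e+02, -9.33348388e-03,  1.55201973e+02]), 'contact_force': array([-0.03125122,  0.2519914 ,  0.37473502]), 'torque': array([-0.04148877,  0.0314164 ,  0.02450818]), 'finger_force': 0.0, 'finger_gap': 0.9968727112042908}
```

View pics/top0.png

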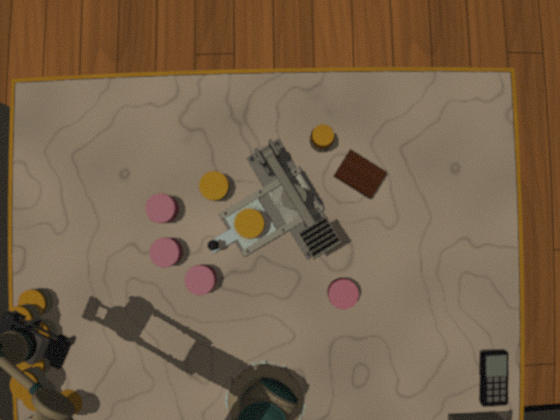

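View pics/side0.png

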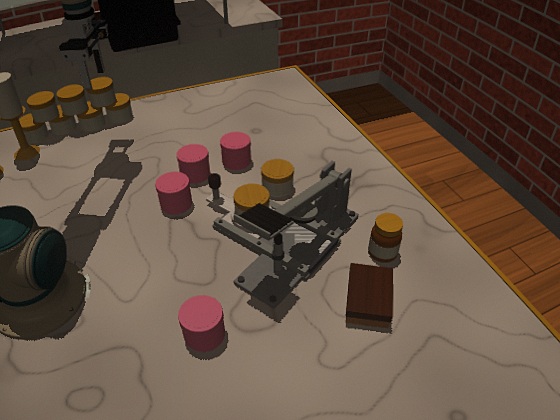

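The top view shows brass lids at (249,223) in the carrier on the bed, at (213,186) standing free (closed_tin), and on a row of look-alikes near (30,300). Pink tins are at (161,208), (165,252), (200,280) and (343,293), and the jar cap is at (322,136). The one I want is at (249,223): it stands in the carrier, with the black knob at (214,244) and the tread at (321,238). I'll check that in a crop and measure.

```bash
python3 - <<'E'
from h import *
f=load('top')
c=f['frame'][130:310,140:380]; cv2.imwrite('pics/crop1.png',cv2.resize(c,None,fx=3.3,fy=3.3,interpolation=cv2.INTER_CUBIC))
for n,u,v,z in [('lid',249,223,.092),('closed',213,186,.062),('knob',213,244,.089),('tread',321,238,.191),('jar',322,135,.095),('pink200',200,279,.062),('pink165',165,251,.062),('pink343',343,293,.062)]:
    print(n,px2w(f,u,v).round(4),px2w(f,u,v,z).round(4))
E
```

```text
lid [0.5073 0.0322 0.0896] [0.5072 0.032  0.092 ]
closed [0.6119 0.1327 0.0607] [0.6117 0.1325 0.062 ]
knob [0.4522 0.1303 0.091 ] [0.4522 0.1306 0.089 ]
tread [ 0.4644 -0.1551  0.1905] [ 0.4644 -0.1551  0.191 ]
jar [ 0.7419 -0.1692  0.0965] [ 0.7422 -0.1693  0.095 ]
pink200 [0.3567 0.1704 0.071 ] [0.3559 0.1719 0.062 ]
pink165 [0.4345 0.266  0.0722] [0.4342 0.2684 0.062 ]
pink343 [ 0.3125 -0.2193  0.0732] [ 0.3113 -0.2204  0.062 ]
```

View pics/crop1.png

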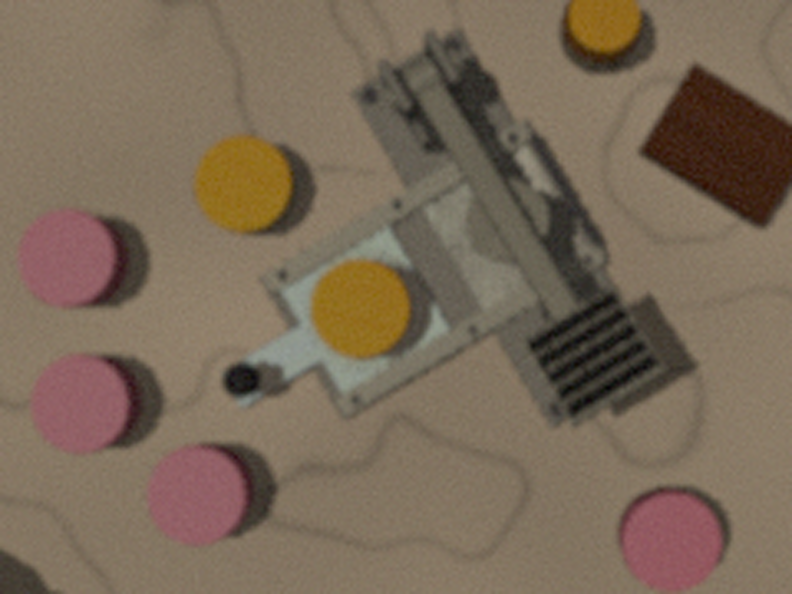

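The crop confirms the brass-lidded tin in the carrier at crop (361,308), with the knob at (243,379) and the tread at (600,355). The press yaw is about 29.3°, its origin is at about (0.575,-0.092), and the carrier is out. I'll move above the knob with the tool y axis along the press x (yaw 119.3).

Emit:
step_arm(
  motion=[
    [0.352,-0.652,0,0,0,-0.1,0.4],
    [0.352,-0.652,0,0,0,-0.1,0.4],
    [0.352,-0.652,0,0,0,-0.1,0.4],
    [0.352,-0.652,0,0,0,-0.1,0.4],
    [0.352,-0.652,0,0,0,-0.1,0.4],
  ],
)

```text
time: 0.6
ee_pos: [0.3602, 0.3002, 0.2053]
ee_rot: [-180.0, 0.0, 119.1]
contact_force: [0.7, 0.3, 0.1]
finger_gap: 0.699
finger_force: 0.0
```

Emit:
step_arm(
  motion=[
    [0.153,-0.282,0,0,0,0,0.4],
    [0.153,-0.282,0,0,0,0,0.4],
    [0.153,-0.282,0,0,0,0,0.4],
    [0.153,-0.282,0,0,0,0,0.4],
    [0.153,-0.282,-0.08,0,0,0,0.4],
  ],
)

```text
time: 1.1
ee_pos: [0.4598, 0.1291, 0.1617]
ee_rot: [179.2, 0.4, 118.9]
contact_force: [0.9, 0.4, -0.7]
finger_gap: 0.699
finger_force: 0.0
```

```bash
python3 - <<'E'
from h import *
f=grab('wrist'); cv2.imwrite('pics/wrist1.png',f['frame']); print(manip.get_state()['ee_pos'])
E
```

```text
[0.44907834 0.12968035 0.15109355]
```

View pics/wrist1.png

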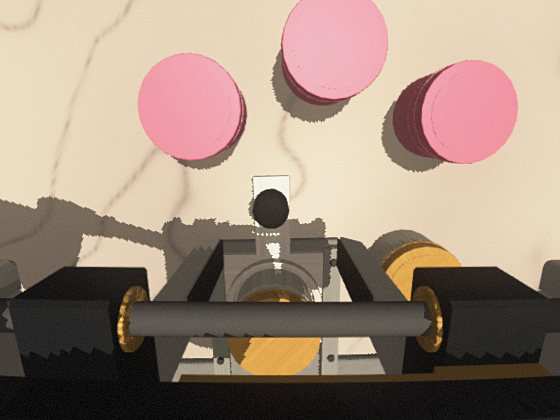

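The wrist view shows the knob top at (271,208), with the handle and rails running vertically and the tin's lid below, behind the gripper. I'll refine the knob position and the rail direction.

```bash
python3 - <<'E'
from h import *
f=load('wrist'); s=manip.get_state()
print(s['ee_pos'],s['ee_rot'],s['time'])
print(px2w(f,271,208).round(4),px2w(f,271,208,.089).round(4))
a,b=px2w(f,253,178,.03),px2w(f,289,178,.03); print('handle end angle',np.degrees(np.arctan2(*(b-a)[1::-1])))
print('handle end mid',(a+b)/2)
E
```

```text
[0.44907834 0.12968035 0.15109355] [-1.79533071e+02 -1.47368324e-01  1.18914631e+02] 1.15
[0.4499 0.1346 0.0893] [0.45   0.1345 0.089 ]
handle end angle 28.758793897667257
handle end mid [0.44164227 0.14806984 0.03      ]
```

Emit:
step_arm(
  motion=[
    [-0.002,0.003,-0.07,0,0,0,0.4],
    [-0.002,0.003,-0.13,0,0,0,0.4],
    [-0.002,0.003,-0.17,0,0,0,0.4],
    [-0.002,0.003,-0.17,0,0,0,0.4],
  ],
)

```text
time: 1.55
ee_pos: [0.447, 0.1345, 0.0528]
ee_rot: [-179.6, -0.2, 119.2]
contact_force: [-0.4, -0.5, -0.8]
finger_gap: 0.698
finger_force: 0.0
```

Emit:
step_arm(
  motion=[
    [0,0,0,0,0,0,-0.6],
    [0,0,0,0,0,0,-0.6],
    [0,0,0,0,0,0,-0.6],
    [0,0,0,0,0,0,-0.6],
    [0,0,0,0,0,0,-0.6],
  ],
  newtons=25,
)

```text
time: 2.05
ee_pos: [0.4497, 0.1341, 0.0561]
ee_rot: [-179.9, 0.0, 119.2]
contact_force: [-2.3, -1.9, 7.1]
finger_gap: 0.313
finger_force: 18.0
```

Emit:
step_arm(
  motion=[
    [0.004,-0.007,0,0,0,0,-0.6],
    [0.012,-0.022,0,0,0,0,-0.6],
    [0.022,-0.04,0,0,0,0,-0.6],
    [0.032,-0.058,0,0,0,0,-0.6],
    [0.042,-0.076,0,0,0,0,-0.6],
  ],
)

```text
time: 2.55
ee_pos: [0.4754, 0.0894, 0.0562]
ee_rot: [180.0, -0.1, 119.2]
contact_force: [-1.9, 2.4, 4.5]
finger_gap: 0.314
finger_force: 25.0
```

Emit:
step_arm(
  motion=[
    [0.01,-0.018,0,0,0,0,-0.6],
    [0.02,-0.036,0,0,0,0,-0.6],
    [0.03,-0.054,0,0,0,0,-0.6],
    [0.04,-0.072,0,0,0,0,-0.6],
    [0.05,-0.09,0,0,0,0,-0.6],
  ],
)

```text
time: 3.05
ee_pos: [0.5067, 0.0351, 0.0562]
ee_rot: [179.9, -0.0, 119.2]
contact_force: [0.3, 3.7, 4.4]
finger_gap: 0.309
finger_force: 25.0
```

Emit:
step_arm(
  motion=[
    [0.006,-0.011,0,0,0,0,-0.6],
    [0.012,-0.021,0,0,0,0,-0.6],
    [0.016,-0.029,0,0,0,0,-0.6],
    [0.019,-0.035,0,0,0,0,-0.6],
    [0.021,-0.039,0,0,0,0,-0.6],
  ],
)

```text
time: 3.55
ee_pos: [0.5193, 0.013, 0.0562]
ee_rot: [179.8, -0.1, 119.1]
contact_force: [0.1, 10.9, 9.4]
finger_gap: 0.306
finger_force: 25.0
```

Emit:
step_arm(
  motion=[
    [0.002,-0.003,0,0,0,0,-0.6],
    [0.003,-0.005,0,0,0,0,-0.6],
    [0.003,-0.005,0,0,0,0,-0.6],
  ],
)

```text
time: 3.85
ee_pos: [0.5193, 0.013, 0.0561]
ee_rot: [179.8, -0.5, 119.0]
contact_force: [-3.1, 13.9, 10.0]
finger_gap: 0.31
finger_force: 25.0
```

The carrier has travelled 139.7 mm and is stopped with about 14 N of push. I'll release and lift.

Emit:
step_arm(
  motion=[
    [0,0,0,0,0,0,0.4],
    [0,0,0,0,0,0,0.4],
    [0,0,0,0,0,0,0.4],
    [0,0,0.06,0,0,0,0.4],
    [0,0,0.14,0,0,0,0.4],
  ],
)

```text
time: 4.35
ee_pos: [0.5178, 0.0081, 0.1377]
ee_rot: [-179.6, -0.2, 119.2]
contact_force: [0.2, 0.2, 0.4]
finger_gap: 0.685
finger_force: 0.0
```

Emit:
step_arm(
  motion=[
    [0,0,0.08,0,0,0,-1],
    [0,0,0.16,0,0,0,-1],
    [0,0,0.22,0,0,0,-1],
    [0,0,0.22,0,0,0,-1],
  ],
)

```text
time: 4.75
ee_pos: [0.5231, 0.0076, 0.2769]
ee_rot: [179.5, 0.4, 119.2]
contact_force: [0.4, 0.4, -0.1]
finger_gap: 0.395
finger_force: 0.0
```

```bash
python3 - <<'E'
from h import *
f=grab('top'); s=manip.get_state(); print(s['ee_pos'],s['ee_rot'])
c=f['frame'][130:310,140:380]; cv2.imwrite('pics/crop2.png',cv2.resize(c,None,fx=3.3,fy=3.3,interpolation=cv2.INTER_CUBIC))
E
```

```text
[0.52151251 0.0078014  0.27378506] [179.77061303   0.22062445 119.17107691]
```

View pics/crop2.png

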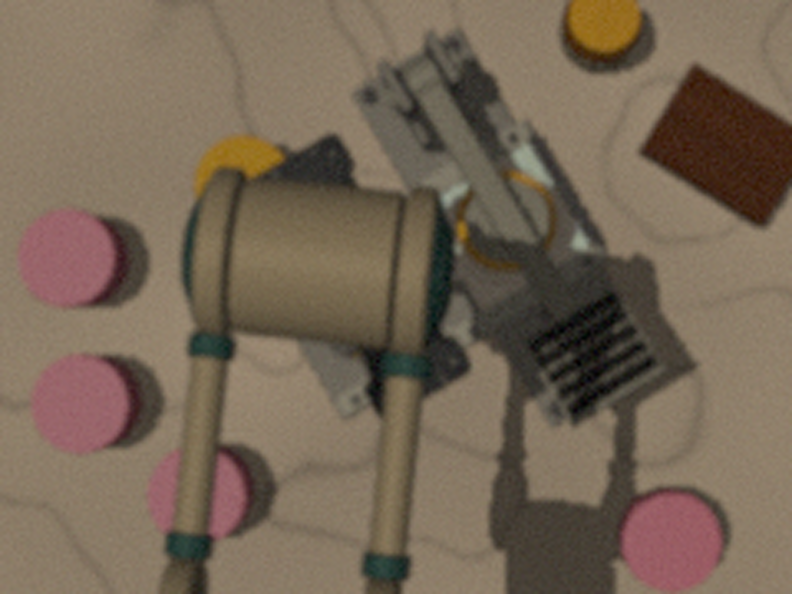

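The tin sits under the head, with its lid ring centred at crop (507,220), and the pedal is up. Next I'll move above the tread.

Emit:
step_arm(
  motion=[
    [-0.093,-0.273,0,0,0,0,-1],
    [-0.093,-0.273,0,0,0,0,-1],
    [-0.093,-0.273,0,0,0,0,-1],
    [-0.093,-0.273,0,0,0,0,-1],
    [-0.093,-0.273,-0.06,0,0,0,-1],
  ],
)

```text
time: 5.3
ee_pos: [0.4652, -0.1598, 0.2368]
ee_rot: [179.9, 0.4, 118.9]
contact_force: [0.6, -0.3, -0.3]
finger_gap: 0.003
finger_force: 0.0
```

Emit:
step_arm(
  motion=[
    [0,0,0,0,0,0,-1],
    [0,0,0,0,0,0,-1],
  ],
)

```text
time: 5.5
ee_pos: [0.4632, -0.1548, 0.234]
ee_rot: [-179.9, -0.2, 119.2]
contact_force: [-0.1, 0.0, 0.4]
finger_gap: 0.008
finger_force: 0.0
```

Emit:
step_arm(
  motion=[
    [0,0,-0.03,0,0,0,-1],
    [0,0,-0.06,0,0,0,-1],
    [-0.001,0,-0.08,0,0,0,-1],
    [-0.003,-0.002,-0.1,0,0,0,-1],
    [-0.006,-0.003,-0.12,0,0,0,-1],
  ],
)

```text
time: 6.0
ee_pos: [0.4602, -0.1574, 0.1641]
ee_rot: [-179.9, 0.1, 119.3]
contact_force: [-4.3, -1.9, 6.9]
finger_gap: 0.005
finger_force: 3.1
```

Emit:
step_arm(
  motion=[
    [-0.002,-0.001,-0.013,0,0,0,-1],
    [-0.004,-0.002,-0.024,0,0,0,-1],
    [-0.006,-0.003,-0.034,0,0,0,-1],
    [-0.007,-0.004,-0.041,0,0,0,-1],
  ],
)

```text
time: 6.4
ee_pos: [0.4577, -0.1589, 0.1409]
ee_rot: [179.8, 0.1, 119.2]
contact_force: [-1.7, 3.6, 13.5]
finger_gap: 0.002
finger_force: 6.5
```

Emit:
step_arm(
  motion=[
    [0,0,-0.005,0,0,0,-1],
    [0,0,-0.01,0,0,0,-1],
    [0,0,-0.01,0,0,0,-1],
  ],
)

```text
time: 6.7
ee_pos: [0.4577, -0.1591, 0.1384]
ee_rot: [179.8, 0.2, 119.2]
contact_force: [-8.0, 4.4, 31.8]
finger_gap: 0.005
finger_force: 16.2
```

Emit:
step_arm(
  motion=[
    [0,0,-0.004,0,0,0,-1],
    [0,0,-0.004,0,0,0,-1],
    [0,0,-0.004,0,0,0,-1],
  ],
)

```text
time: 7.0
ee_pos: [0.4577, -0.1591, 0.1381]
ee_rot: [179.8, 0.2, 119.3]
contact_force: [-11.0, 5.8, 44.9]
finger_gap: 0.004
finger_force: 22.5
```

The force has risen to 45 N with no further travel, so the pedal is on its stop. I'll release it at moderate speed, back along the arc.

Emit:
step_arm(
  motion=[
    [0.002,0.001,0.02,0,0,0,-1],
    [0.004,0.002,0.04,0,0,0,-1],
    [0.008,0.004,0.065,0,0,0,-1],
    [0.012,0.006,0.09,0,0,0,-1],
    [0.014,0.007,0.12,0,0,0,-1],
  ],
)

```text
time: 7.5
ee_pos: [0.4658, -0.1547, 0.2036]
ee_rot: [179.9, 0.0, 119.2]
contact_force: [1.2, 0.1, -0.1]
finger_gap: 0.004
finger_force: 0.0
```

Emit:
step_arm(
  motion=[
    [0,0,0.05,0,0,0,-1],
    [0,0,0.11,0,0,0,0.4],
    [0,0,0.11,0,0,0,0.4],
  ],
)

```text
time: 7.8
ee_pos: [0.4682, -0.1562, 0.2736]
ee_rot: [179.6, 0.5, 119.2]
contact_force: [0.1, 0.0, -0.2]
finger_gap: 0.141
finger_force: 0.0
```

```bash
python3 - <<'E'
from h import *
f=grab('side'); s=manip.get_state(); print(s['ee_pos'],s['ee_rot'])
c=f['frame'][120:320,180:420]; cv2.imwrite('pics/side2.png',cv2.resize(c,None,fx=3,fy=3,interpolation=cv2.INTER_CUBIC))
E
```

```text
[ 0.46686001 -0.15561794  0.27111927] [179.76634339   0.2961898  119.23986644]
```

View pics/side2.png

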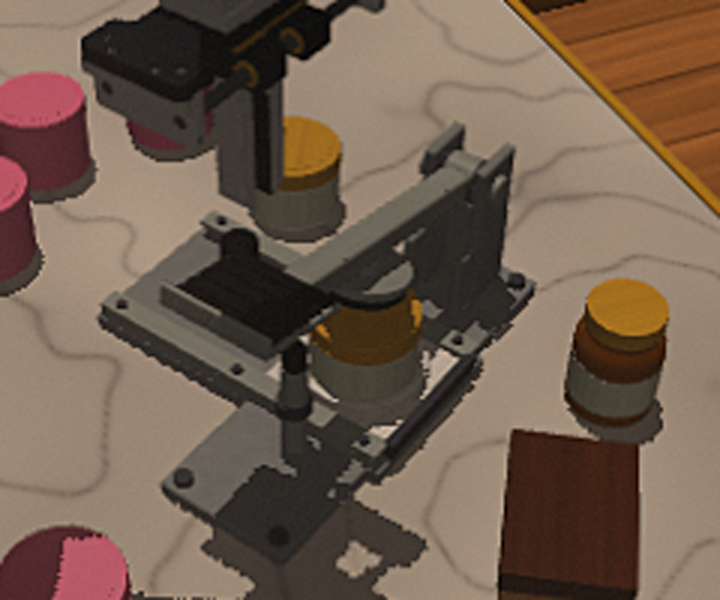

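The side crop shows the pedal up again, the lid seated lower with the tin under the head at (365,335), and the knob at (238,250) still in. I'll go back above the knob.

Emit:
step_arm(
  motion=[
    [0.089,0.277,0,0,0,0,0.4],
    [0.089,0.277,0,0,0,0,0.4],
    [0.089,0.277,0,0,0,0,0.4],
    [0.089,0.277,0,0,0,0,0.4],
    [0.089,0.277,-0.08,0,0,0,0.4],
  ],
)

```text
time: 8.35
ee_pos: [0.5236, 0.0143, 0.2241]
ee_rot: [179.3, 0.3, 119.5]
contact_force: [-0.0, -1.3, -0.1]
finger_gap: 0.611
finger_force: 0.0
```

Emit:
step_arm(
  motion=[
    [0,0,-0.08,0,0,0,0.4],
    [0,0,-0.14,0,0,0,0.4],
    [0,0,-0.16,0,0,0,0.4],
    [0,0,-0.16,0,0,0,0.4],
  ],
)

```text
time: 8.75
ee_pos: [0.5168, 0.0114, 0.1224]
ee_rot: [-179.8, -0.2, 119.2]
contact_force: [0.2, 0.2, 0.4]
finger_gap: 0.702
finger_force: 0.0
```

Emit:
step_arm(
  motion=[
    [0.001,0.001,-0.05,0,0,0,0.4],
    [0.001,0.001,-0.09,0,0,0,0.4],
    [0.001,0.001,-0.112,0,0,0,0.4],
    [0.001,0.001,-0.112,0,0,0,0.4],
    [0.001,0.001,-0.112,0,0,0,0.4],
  ],
)

```text
time: 9.25
ee_pos: [0.5206, 0.0114, 0.0589]
ee_rot: [179.8, 0.1, 119.2]
contact_force: [0.4, -0.1, 0.3]
finger_gap: 0.701
finger_force: 0.0
```

Emit:
step_arm(
  motion=[
    [0,0,0,0,0,0,-0.6],
    [0,0,0,0,0,0,-0.6],
    [0,0,0,0,0,0,-0.6],
    [0,0,0,0,0,0,-0.6],
    [0,0,0,0,0,0,-0.6],
  ],
  newtons=25,
)

```text
time: 9.75
ee_pos: [0.5199, 0.012, 0.0576]
ee_rot: [179.9, 0.0, 119.2]
contact_force: [2.9, 3.0, -3.1]
finger_gap: 0.314
finger_force: 18.1
```

The knob is gripped, so I'll draw the carrier out.

Emit:
step_arm(
  motion=[
    [-0.004,0.007,0,0,0,0,-0.6],
    [-0.012,0.022,0,0,0,0,-0.6],
    [-0.022,0.04,0,0,0,0,-0.6],
    [-0.032,0.058,0,0,0,0,-0.6],
    [-0.042,0.076,0,0,0,0,-0.6],
  ],
)

```text
time: 10.25
ee_pos: [0.4933, 0.0583, 0.0575]
ee_rot: [180.0, 0.0, 119.2]
contact_force: [1.6, -1.8, 0.8]
finger_gap: 0.309
finger_force: 25.0
```

Emit:
step_arm(
  motion=[
    [-0.01,0.018,0,0,0,0,-0.6],
    [-0.02,0.036,0,0,0,0,-0.6],
    [-0.03,0.054,0,0,0,0,-0.6],
    [-0.04,0.072,0,0,0,0,-0.6],
    [-0.05,0.09,0,0,0,0,-0.6],
  ],
)

```text
time: 10.75
ee_pos: [0.4625, 0.1118, 0.0575]
ee_rot: [-179.9, 0.0, 119.2]
contact_force: [0.3, -3.3, 5.2]
finger_gap: 0.309
finger_force: 25.0
```

Emit:
step_arm(
  motion=[
    [-0.006,0.011,0,0,0,0,-0.6],
    [-0.012,0.021,0,0,0,0,-0.6],
    [-0.016,0.029,0,0,0,0,-0.6],
    [-0.019,0.035,0,0,0,0,-0.6],
    [-0.021,0.039,0,0,0,0,-0.6],
  ],
)

```text
time: 11.25
ee_pos: [0.45, 0.1336, 0.0575]
ee_rot: [-179.8, 0.2, 119.3]
contact_force: [1.8, -13.2, 4.8]
finger_gap: 0.307
finger_force: 25.0
```

The carrier travelled (-0.070, 0.122), which is 140 mm, and is against the outer stop. I'll release and lift.

Emit:
step_arm(
  motion=[
    [0,0,0,0,0,0,0.4],
    [0,0,0,0,0,0,0.4],
    [0,0,0,0,0,0,0.4],
    [0,0,0.06,0,0,0,0.4],
    [0,0,0.14,0,0,0,0.4],
  ],
)

```text
time: 11.75
ee_pos: [0.4483, 0.1348, 0.1398]
ee_rot: [-179.6, -0.2, 119.2]
contact_force: [-0.0, 0.6, 0.3]
finger_gap: 0.681
finger_force: 0.0
```

Emit:
step_arm(
  motion=[
    [0,0,0.08,0,0,0,0.4],
    [-0.1,0.15,0.16,0,0,0,0.4],
    [-0.2,0.3,0.16,0,0,0,0.4],
    [-0.2,0.3,0.16,0,0,0,0.4],
    [-0.2,0.3,0.16,0,0,0,0.4],
  ],
)

```text
time: 12.25
ee_pos: [0.3419, 0.2972, 0.2339]
ee_rot: [-180.0, -0.1, 119.1]
contact_force: [0.5, 1.1, 0.0]
finger_gap: 0.699
finger_force: 0.0
```

```bash
python3 - <<'E'
from h import *
f=grab('top'); s=manip.get_state(); print(s['ee_pos'],s['contact_force'])
c=f['frame'][130:310,140:380]; cv2.imwrite('pics/crop3.png',cv2.resize(c,None,fx=3.3,fy=3.3,interpolation=cv2.INTER_CUBIC))
for n,u,v in [('lid',249,223),('knob',213,244),('tread',321,238)]: print(n,px2w(f,u,v).round(4))
E
```

```text
[0.33732227 0.30405936 0.2351248 ] [-2.56166639  4.42159573  0.90244023]
lid [0.5074 0.0328 0.0812]
knob [0.4522 0.1305 0.0899]
tread [ 0.4644 -0.155   0.1927]
```

View pics/crop3.png

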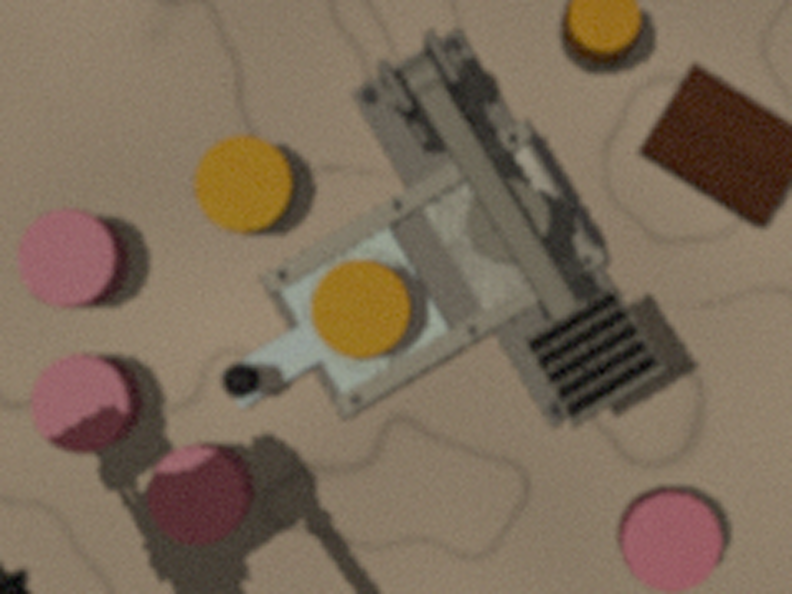

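The lid top is at 0.081 m, down from 0.090. The tin is at (361,308) and the knob at (243,379), as at the start. The pedal is up and the other goods haven't moved, so I'll hand in.

Emit:
step_arm(
  motion=[
    [0,0,0,0,0,0,0.4],
    [0,0,0,0,0,0,0.4],
    [0,0,0,0,0,0,0.4],
  ],
)

```text
time: 12.6
ee_pos: [0.344, 0.2948, 0.233]
ee_rot: [-179.9, 0.0, 119.1]
contact_force: [0.0, 0.1, -0.1]
finger_gap: 0.704
finger_force: 0.0
```

```bash
python3 -c "
from plant import manip
print(manip.close_job())"
```

```text
the job is handed in; nothing more can be done
None
```

I handed the job in at about 12.6 s, and no verdict came back: the lid is pressed home, the pedal is up, the carrier is out at its stop with the closed tin in it, and the other goods look unmoved.

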